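Clear the parked tube racks and lock the air cleaner's filter cover

ROBOT

A 7-joint arm with a two-finger parallel gripper is mounted at the origin on the work surface. World frame = base frame: x ahead of the robot, y to its left, z up, the work surface at z = 0. Lengths are in m, angles in rad, forces in N, time in s.
With the tool pointing down it reaches from about 0.4 to 0.85 m from the base axis. Payload 10.4 kg.
Tool frame: the origin (TCP) lies between the finger pads; the fingertips stand 19 mm ahead of it and the grasp point (between the pads) is the TCP (robot.tips_ahead is the distance from the TCP to the fingertips, in m); z points along the fingers, y is the line along which they close (so a half turn about z gives the same grasp; the last joint's range is limited). The gripper opens to 85 mm and grips with 20 to 120 N. Pads are 22 mm wide; open, the fingers measure 114 mm over their backs; the gripper's body (76 mm by 85 mm) begins 54 mm behind the grasp point. The pads swing forward as they close: fully open they stand 13 mm farther back than shut.
Start: joints at [1.091, 0.332, -0.065, 1.46, 0.022, 1.35, -0.088], TCP at [0.276, -0.561, 0.25] pointing down, gripper open.
Joint ranges: [-2.6, 2.6], [-0.5, 2.12], [-1.47, 1.34], [0.16, 2.42], [-1.27, 4.41], [0.06, 2.06], [-2.6, 2.6]. Speed limits (rad/s): [2.22, 2.22, 2.79, 2.79, 3.14, 3.14, 3.14].

INTERFACE

Orientations are given as a rotation vector (axis times angle).
In Python, from bench import robot gives the robot as it stands.
- The arm moves only by the tool drive_tool, never from a script. Its argument "motion" is a list of rows, each a list of 4 numbers: the shift along the tool's x, y, z in mm, then the turn about the tool's z in units of 6 degrees (1.0 is 6 degrees). A call has 1 to 20 rows; each row is the pose to reach, as a shift and turn from the pose commanded when the call began, along the tool's axes at that moment; what a row does not reach only later rows make up. A row lasts 1/10 s, in which the tool goes at most 50 mm and 8.59 degrees, less where a joint would pass 70% of its speed; a pose out of reach is approached as far as the arm can. A call with a gripper value outside its range is refused whole. "claw" is the finger opening in mm, from 0 to 85.4, set as the call begins (left out, the last holds). The fingers move at their own pace and stop on an object; "squeeze" is the grip in N (left out, the last holds). Time passes only in rows, so rows that repeat a pose let the fingers close. It gives the time, the measured TCP pose, the force, the opening and the grip force at its end, in the units of the state.
- robot.observe(): the state, without advancing time (a new reading comes with each control period).
- robot.camera(name): name is "scene" or "top" or "wrist"; returns (picture, depth): 400x640x3 uint8, red, green, blue; 400x640 float32, m along the optical axis (not along the pixel's ray), 0 where there is no reading.
- robot.camera_info(name): a dict with "camera_matrix" (3x3 intrinsics, pixels), "cam_to_world" (4x4, takes a point from camera to world coordinates). Camera axes: x right, y down, z forward; pixel columns grow to the right and rows downward; lengths in m; the calibration is good to about 2 mm. A picture is of the moment at which its call begins: read the wrist's pose just before it. camera_info takes no time and is no camera call; for the wrist camera it gives the pose at the moment of the call.
- robot.hand_in(): hands the job in; it is judged then, once.
The state is a dict: "clock": time; "q": joint angles; "qd": joint speeds; "effort": joint torques, N m; "tcp_pos": TCP position; "ee_rot": TCP orientation; "wrist_force": force on the tool from outside, world axes, zero at the start; "wrist_torque": the same for the moment, N m; "finger_gap": finger opening in m; "finger_force": force on a finger pad.
Only numpy, scipy, OpenCV 4.12 (cv2) and the standard library are available. Lean on these libraries where they do the work, as an engineer would, in place of code of your own. Each camera call takes 0.05 s, during which the arm holds its last target. There are 200 camera calls.

TASK

The filter cover on top of the bench air cleaner has been put back after a filter change, but its two quarter-turn screws are still loose and two racks of blood tubes have been parked on the cover, right over them. Move both racks into the white tray, keeping them upright and setting them down gently, then take the T-shaped key that stands in the tray and turn both screws clockwise (seen from above) with it until they stop. Stand the key upright in the tray again and leave everything else where it is; do not touch the air cleaner or its screws with the gripper itself.

Things in the scene. Friction and masses are not known exactly. Their poses are not given: they have to be found in the camera images.
- unit: Bench air cleaner, a fixed white sheet-steel box 240 mm (its x) by 340 mm (its y), 90 mm high, with a grey filter cover plate on its top (184 by 244 mm, its upper face 94 mm above the bench). Origin: centre of the underside, on the bench. z up.
- tray: White plastic carrying tray, fixed on the bench, outside 260 mm (its x) by 340 mm (its y), rim 22 mm high, walls and floor 4 mm thick. Origin: centre of the underside, on the bench. Each end (its +y and -y ends) also has a low bow handle outside the rim.
- screw_a (a joint): Captive quarter-turn screw of the cover, rad. 0 = fully open, bar head along the unit's x; grows as it turns clockwise seen from above; 1.57 = tight at its hard stop, bar head along the unit's y. Starts part-way, 0.3 to 0.75. Friction holds it where it is left (about 0.12 N m to turn).
- screw_b (a joint): The other captive quarter-turn screw of the cover, same as screw_a.
- screw_a_top (a point): Centre of the top of screw_a's head, at unit x = 0, y = +90 mm, 110 mm above the bench. The head is an upright flat bar 40 mm long (the point's x axis, it turns with the screw), 8 mm thick (y) and 16 mm high above the cover, its top edge rounded.
- screw_b_top (a point): Same for screw_b, at unit x = 0, y = -90 mm.
- rack_long: Two-row tube rack with capped tubes, one piece, 0.25-0.42 kg, 168 mm long (x), 54 wide (y); starts on the cover over one screw. Stands on its two end plates, open underneath (26 mm) so it straddles a screw head. Top deck 74 mm up, with solid side skirts from 52 to 74 mm along both long sides: grip there across the 54 mm. Caps reach 94 mm. Origin: centre of the underside.
- rack_short: Same kind of rack but 102 mm long (its x), 54 mm wide (y), 0.16 to 0.26 kg; same heights, skirts and origin. Starts on the cover over the other screw.
- key: Steel T-key, 92 mm high, 0.22 kg, standing on its foot in the tray. Cross-bar at the top: 90 mm along its x, 14 thick (y), 74 to 92 mm up; shaft of 14 mm diameter. Foot 44 (x) by 38 mm (y), with a slot underneath along x, open at both ends, 14 wide, 18 deep, that fits over a screw's bar head and then reaches down to the cover. Half-turn symmetric. Origin: centre of the underside.
- jar: Bystander: brown glass jar, 46 mm diameter, 75 mm high, standing in the tray. Origin: centre of the underside.
- sharps_bucket: Bystander: yellow sharps bucket with a red lid, 140 mm diameter, 146 mm high, on the bench beyond the work. Origin: centre of the underside.
- pump_bottle: Bystander: white pump bottle of disinfectant, 68 mm diameter, 183 mm high, on the bench to one side. Origin: centre of the underside.
- tip_box: Bystander: box of pipette tips, 122 by 84 mm, 80 mm high, on the bench to one side. Origin: centre of the underside.
Things that resemble listed ones, but are neither listed nor needed, are in the scene too. What is shaped like the rack_short but orange is not meant.

How it is judged:
By the outcome, as a careful person would: the job done as asked, in the order asked, and still so for the second after the job is handed in, with the robot touching nothing.
It also fails if it takes over 72 s, if anything falls off the work surface, if the arm or the gripper's body presses on something with over 40 N, if the wrist force passes 120 N, or if a joint passes its speed limit or range.

## Working session

There is one attempt and no reset: what is moved stays moved. The work goes in short steps, Python scripts to look and compute and a tool call to move; the robot and the scene stay as the last step left them, time stands still between calls to the robot, and variables do not carry over. Pictures are saved under pics/ and viewed, at most 10 in all, crops included, and the job is handed in when it is done.

Besides the shell and the picture viewer there is one more tool, called as a command line: name --pt "numbers of a row" for each row, then --argument value for the rest. drive_tool: Moves the arm, as the interface text tells. Its arguments: {"type":"object","properties":{"motion":{"type":"array","items":{"type":"array","items":{"type":"number"}}},"claw":{"type":"number"},"squeeze":{"type":"number"}},"required":["motion"]}

```bash
mkdir -p pics; ls; python3 - <<'E'
from bench import robot
import cv2,numpy as np
for n in("scene","top"):
    p,d=robot.camera(n); i=robot.camera_info(n)
    cv2.imwrite(f"pics/{n}0.png",p[:,:,::-1]); np.savez(f"{n}0.npz",p=p,d=d,K=i["camera_matrix"],T=i["cam_to_world"])
    print(n,np.round(i["camera_matrix"],1).tolist(),np.round(i["cam_to_world"],3).tolist())
print(robot.observe())
E
```

```text
pics
scene [[460.1, 0.0, 326.4], [0.0, 460.1, 199.0], [0.0, 0.0, 1.0]] [[0.623, 0.505, -0.598, 1.444], [0.782, -0.401, 0.476, -0.659], [0.0, -0.764, -0.645, 1.009], [0.0, 0.0, 0.0, 1.0]]
top [[409.8, 0.0, 318.3], [0.0, 409.8, 198.2], [0.0, 0.0, 1.0]] [[-0.004, -0.998, 0.069, 0.463], [-1.0, 0.006, 0.016, -0.01], [-0.017, -0.069, -0.997, 1.527], [0.0, 0.0, 0.0, 1.0]]
{'clock': 0.1, 'q': array([ 1.09140259,  0.33283598, -0.06468336,  1.46085115,  0.0216183 ,
        1.34989321, -0.08854142]), 'qd': array([ 1.81223801e-04, -2.57120016e-03,  9.23195793e-05, -2.46952171e-03,
        5.07908638e-04, -8.41428060e-04,  1.14366819e-03]), 'effort': array([ 4.54302590e-04, -6.26744485e+01,  4.83982405e-02, -3.92433429e+01,
        1.63887808e-02,  6.85516570e-03, -2.38794252e-05]), 'tcp_pos': array([ 0.27551973, -0.56065196,  0.24958134]), 'ee_rot': array([-3.05881406e+00, -7.10975536e-01,  5.81592836e-04]), 'wrist_force': array([-0.37013183,  0.68464926, -0.13234358]), 'wrist_torque': array([-0.01827104,  0.04103959, -0.01193237]), 'finger_force': 0.0, 'finger_gap': 0.08508375259274022}
```

View pics/scene0.png

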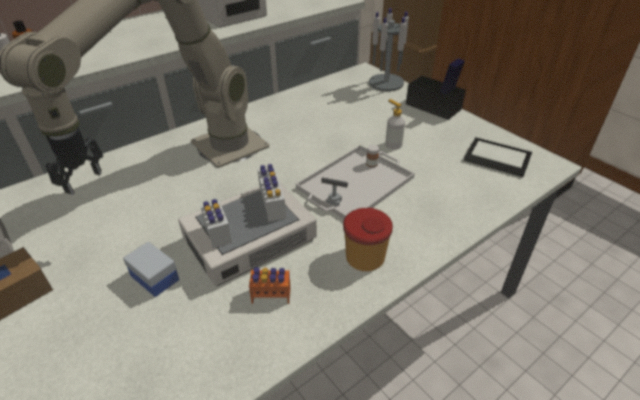

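View pics/top0.png

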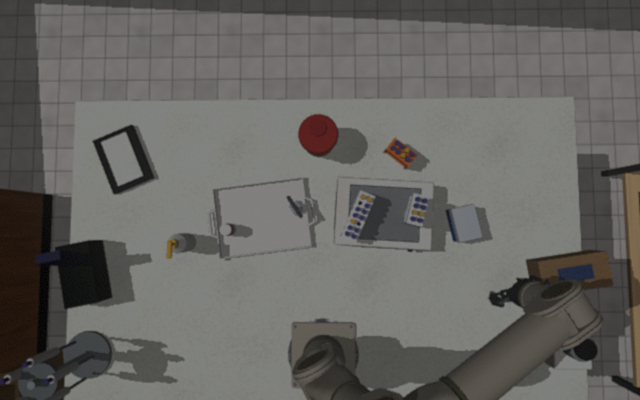

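The scene view shows two racks on the cover at (270,182) and (213,214), with the key in the tray at (335,187). The top view has the long rack at (358,215), short rack (418,210), key (294,205) and jar (230,230). Could be mistaken for the short rack: the orange rack at top (400,152), which is not meant. Next is a close crop, plus depth measurements.

```bash
cat > h.py <<'E'
import numpy as np,cv2
from scipy.spatial.transform import Rotation as R
def world(d,K,T):
    v,u=np.mgrid[:d.shape[0],:d.shape[1]]
    c=np.stack([(u-K[0,2])*d/K[0,0],(v-K[1,2])*d/K[1,1],d,np.ones_like(d)],-1)
    return (c@T.T)[...,:3]
def px(u,v,z,K,T):
    "pixel -> world point at height z"
    r=T[:3,:3]@np.linalg.solve(K,[u,v,1.]); o=T[:3,3]
    return o+r*(z-o[2])/r[2]
def box(P):
    (c,s,a)=cv2.minAreaRect((P[:,:2]*1000).astype(np.float32)); return np.round(c,1),np.round(s,1),round(a,1)
E
python3 - <<'E'
from h import *
f=np.load("top0.npz");p,d,K,T=[f[k] for k in"pdKT"]
W=world(d,K,T)
cv2.imwrite("pics/c0.png",cv2.convertScaleAbs(cv2.resize(p[120:270,200:460,::-1],None,fx=3,fy=3,interpolation=cv2.INTER_CUBIC),alpha=1.6))
def blob(r,lo,hi):
    u0,v0,u1,v1=r; q=W[v0:v1,u0:u1].reshape(-1,3); q=q[(q[:,2]>lo)&(q[:,2]<hi)]
    return len(q),*(box(q) if len(q)>3 else ()),np.round(np.median(q[:,2]),3) if len(q) else 0
print("long",blob((335,185,385,248),.155,.2)); print("short",blob((398,185,435,235),.155,.2))
print("unit",blob((325,170,445,258),.075,.12)); print("key",blob((275,185,312,225),.06,.12))
print("jar",blob((218,215,250,245),.06,.1)); print("tray rim",blob((205,172,312,262),.016,.03)); print("bucket",blob((295,110,345,160),.12,.17));print("tip",blob((440,200,490,245),.06,.1)); print("bottle",blob((160,225,205,260),.08,.2))
# corner pixels
E
```

```text
long (831, array([ 496.9, -119.6]), array([ 54.1, 167.6]), 66.6, np.float64(0.167))
short (526, array([ 518.1, -316.4]), array([ 55.7, 102. ]), 75.2, np.float64(0.17))
unit (5173, array([ 510. , -216.8]), array([342.2, 241.6]), 86.3, np.float64(0.091))
key (104, array([533.7,  96.5]), array([89. , 13.9]), 33.7, np.float64(0.094))
jar (115, array([455. , 343.1]), array([38.9, 41.5]), 0.2, np.float64(0.077))
tray rim (550, array([498.5, 227.1]), array([260.3, 386.3]), 7.2, np.float64(0.021))
bucket (1288, array([782.2,  12. ]), array([136.6, 137.8]), 17.6, np.float64(0.14))
tip (884, array([ 474.1, -507.3]), array([121.6,  86.4]), 12.3, np.float64(0.079))
bottle (402, array([404.9, 495.5]), array([78.2, 57.7]), 20.0, np.float64(0.121))
```

View pics/c0.png

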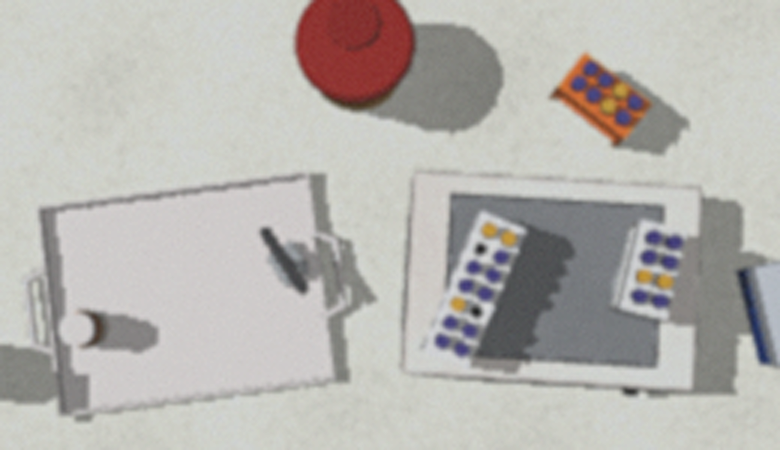

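The crop confirms the white long rack at crop (477,283) and the white short rack at (652,270), with the orange decoy off the unit. Sizes from depth match the description (54x168, 56x102, 90x14 bar, 342x242 unit). Next I'll work out the tray frame and the first move.

```bash
cat >> h.py <<'E'
def go(x,y,z,yaw=None,o=None):
    "target mm, yaw deg of tool y line (mod 180): prints tool-frame shift and turn"
    from bench import robot
    s=o or robot.observe(); M=R.from_rotvec(s["ee_rot"]).as_matrix()
    sh=M.T@(np.array([x,y,z])-1000*np.array(s["tcp_pos"]))
    cy=np.degrees(np.arctan2(M[1,1],M[0,1])); t=0
    if yaw is not None: t=-((yaw-cy+90)%180-90)/6   # tool z down: + = clockwise from above
    print("shift",np.round(sh,1),"turn",round(t,2),"tooly",round(cy,1),"tilt",np.round(M[:,2],3),"q7",round(s["q"][6],2),"t",round(s["clock"],1))
E
python3 - <<'E'
from h import *
f=np.load("top0.npz");p,d,K,T=[f[k] for k in"pdKT"]
c=[px(u,v,.022,K,T)[:2]*1000 for u,v in((213.3,190),(308.3,178.3),(316.7,246.7),(220.7,258.3))]
print(np.round(c,0).tolist()); C=np.mean(c,0)
for a,b in((0,1),(1,2),(2,3),(3,0)): e=c[b]-c[a]; print(np.round(np.linalg.norm(e)),np.round(np.degrees(np.arctan2(e[1],e[0])),1))
W=world(d,K,T)[170:265,205:325].reshape(-1,3); q=W[(W[:,2]>.015)&(W[:,2]<.03)&(W[:,1]>.02)&(W[:,1]<.43)&(W[:,0]<.7)&(W[:,0]>.3)]; print("rim+handles",box(q),"C",C)
a=np.radians(7.2); ux=np.array([np.cos(a),np.sin(a)]);uy=np.array([-ux[1],ux[0]])
for n,P in(("key",(533.7,96.5)),("jar",(455,343.1))): print(n,(P-C)@ux,(P-C)@uy)
for X,Y in((0,45),(0,-25),(0,-130)): print((X,Y),C+X*ux+Y*uy)
go(496.9,-119.6,260,66.6); go(496.9,-119.6,154,66.6)
from bench import robot; print(robot.tips_ahead)
E
```

```text
[[601.0, 403.0], [642.0, 51.0], [391.0, 21.0], [350.0, 372.0]]
355.0 -83.3
253.0 -173.2
354.0 96.6
253.0 6.9
rim+handles (array([498.9, 224. ]), array([260.3, 392.6]), 7.2) C [495.8220254  211.51002027]
key 23.16471771920662 -118.85050094995917
jar -24.007533877285407 135.66870987570186
(0, 45) [490.18202989 256.15518183]
(0, -25) [498.95535624 186.70715274]
(0, -130) [512.11534577  82.5351091 ]
shift [ 393.2 -298.2  -10.1] turn 8.26 tooly -63.8 tilt [-0.001  0.001 -1.   ] q7 -0.09 t 0.1
shift [ 393.2 -298.1   95.9] turn 8.26 tooly -63.8 tilt [-0.001  0.001 -1.   ] q7 -0.09 t 0.1
0.019
```

drive_tool --pt "20 -15 0 0.5" --pt "60 -45 0 1.2" --pt "100 -75 0 2" --pt "140 -105 0 3" --pt "180 -135 0 4" --pt "220 -165 0 5" --pt "260 -195 0 6" --pt "300 -225 0 7" --pt "335 -252 0 7.8" --pt "365 -275 0 8.26" --pt "385 -290 0 8.26" --pt "393 -298 0 8.26" --pt "393 -298 0 8.26" --pt "393 -298 0 8.26" --claw 85 --squeeze 40

```text
clock: 1.5
tcp_pos: [0.4963, -0.1217, 0.2501]
ee_rot: [3.075, -0.639, -0.001]
wrist_force: [0.2, -0.3, -0.4]
finger_gap: 0.0848
finger_force: 0.0
```

```bash
python3 - <<'E'
from h import *
from bench import robot
go(496.9,-119.6,154,66.6)
T=robot.camera_info("wrist")["cam_to_world"];K=robot.camera_info("wrist")["camera_matrix"]; p,d=robot.camera("wrist")
W=world(d,K,T).reshape(-1,3); q=W[(W[:,2]>.158)&(W[:,2]<.2)]; 
for lo,hi,n in((-.25,0,"long"),(-.45,-.25,"short")):
    s=q[(q[:,1]>lo)&(q[:,1]<hi)]; print(n,len(s),box(s) if len(s)>9 else "")
cv2.imwrite("pics/w1.png",p[:,:,::-1])
E
```

```text
shift [-0.3 -2.2 96.1] turn -0.01 tooly -113.5 tilt [-0.001 -0.001 -1.   ] q7 -1.86 t 1.5
long 19623 (array([ 497.1, -118.1]), array([ 54.3, 168. ]), 66.7)
short 11783 (array([ 512. , -308.8]), array([47. , 86.2]), 76.0)
```

View pics/w1.png

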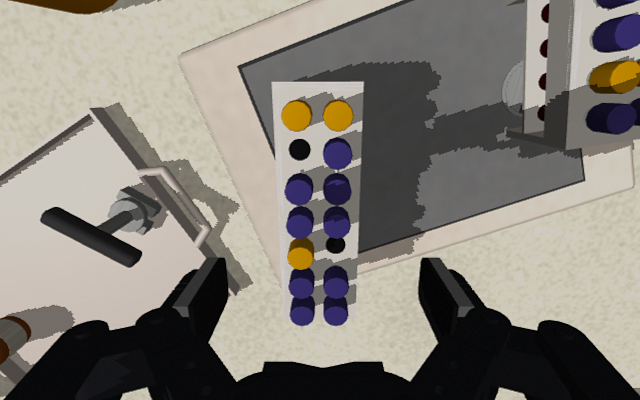

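The wrist view shows the long rack (272-363, 82-325) square between the open fingers, measured at (497.1,-118.1). I'll descend and close.

drive_tool --pt "-0.5 -3 10 0" --pt "-0.5 -3 35 0" --pt "-0.5 -3 60 0" --pt "-0.5 -3 80 0" --pt "-0.5 -3 92 0" --pt "-0.5 -3 96 0" --pt "-0.5 -3 96 0"

```text
clock: 2.25
tcp_pos: [0.4976, -0.1174, 0.1542]
ee_rot: [-3.076, 0.637, 0.001]
wrist_force: [-0.0, 0.2, 0.4]
finger_gap: 0.0851
finger_force: 0.0
```

drive_tool --pt "0 0 0 0" --pt "0 0 0 0" --pt "0 0 0 0" --pt "0 0 0 0" --pt "0 0 0 0" --pt "0 0 0 0" --pt "0 0 0 0" --pt "0 0 0 0" --claw 45 --squeeze 40

```text
clock: 3.05
tcp_pos: [0.4982, -0.1175, 0.1554]
ee_rot: [3.076, -0.637, 0.003]
wrist_force: [-1.6, -0.6, 7.3]
finger_gap: 0.0535
finger_force: 42.0
```

drive_tool --pt "0 0 -4 0" --pt "0 0 -12 0" --pt "0 0 -25 0" --pt "0 0 -45 0" --pt "0 0 -62 0" --pt "0 0 -70 0" --pt "0 0 -70 0"

```text
clock: 3.75
tcp_pos: [0.4983, -0.1172, 0.2257]
ee_rot: [3.076, -0.637, 0.004]
wrist_force: [0.6, -0.5, -3.2]
finger_gap: 0.0533
finger_force: 43.0
```

```bash
python3 - <<'E'
from h import *
from bench import robot
go(491.7,268.6,224,97.2);go(491.7,268.6,64,97.2); print(robot.observe()["wrist_force"])
E
```

```text
shift [-159.2 -351.5    1.5] turn -5.1 tooly -113.4 tilt [ 0.002 -0.001 -1.   ] q7 -1.88 t 3.8
shift [-159.6 -351.5  161.5] turn -5.1 tooly -113.4 tilt [ 0.002 -0.001 -1.   ] q7 -1.88 t 3.8
[ 0.57602516 -0.48631284 -3.22792827]
```

drive_tool --pt "-5 -12 0 -0.2" --pt "-19 -41 0 -0.6" --pt "-34 -75 0 -1.1" --pt "-50 -110 0 -1.6" --pt "-66 -145 0 -2.1" --pt "-82 -180 0 -2.6" --pt "-98 -215 0 -3.1" --pt "-114 -250 0 -3.6" --pt "-130 -285 0 -4.2" --pt "-145 -318 0 -4.7" --pt "-154 -340 0 -5" --pt "-159 -351.5 0 -5.1" --pt "-159 -351.5 0 -5.1" --pt "-159 -351.5 0 -5.1"

```text
clock: 5.15
tcp_pos: [0.4912, 0.2676, 0.2237]
ee_rot: [3.134, 0.196, -0.001]
wrist_force: [0.2, 0.3, -3.9]
finger_gap: 0.0536
finger_force: 43.2
```

```bash
python3 - <<'E'
from h import *
from bench import robot
go(491.7,268.6,65.4,97.2)
T=robot.camera_info("wrist")["cam_to_world"];K=robot.camera_info("wrist")["camera_matrix"]; p,d=robot.camera("wrist")
cv2.imwrite("pics/w2.png",p[:,:,::-1])
E
```

```text
shift [  0.8  -1.1 158.3] turn -0.01 tooly -82.8 tilt [-0.001 -0.001 -1.   ] q7 -2.17 t 5.2
```

View pics/w2.png

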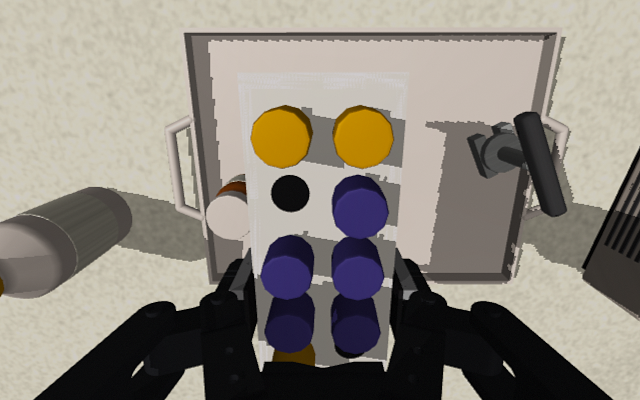

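The wrist view shows the rack held upright over the tray. The jar is at (228,215) just left of it and the key at right (520,160). I'll shift 8 mm away from the jar and lower slowly.

drive_tool --pt "1 4 10 0" --pt "1 7 35 0" --pt "1 7 65 0" --pt "1 7 95 0" --pt "1 7 120 0" --pt "1 7 138 0" --pt "1 7 146 0" --pt "1 7 150 0" --pt "1 7 152 0" --pt "1 7 154 0" --pt "1 7 155 0" --pt "1 7 156 0" --pt "1 7 157 0"

```text
clock: 6.5
tcp_pos: [0.4943, 0.2619, 0.0683]
ee_rot: [-3.135, -0.197, -0.004]
wrist_force: [2.9, -0.3, 4.6]
finger_gap: 0.0534
finger_force: 44.1
```

drive_tool --pt "0 0 0.5 0" --pt "0 0 1 0" --pt "0 0 1.5 0" --pt "0 0 1.5 0"

```text
clock: 6.9
tcp_pos: [0.4948, 0.2619, 0.0673]
ee_rot: [-3.135, -0.196, -0.005]
wrist_force: [3.0, -1.7, 9.3]
finger_gap: 0.0531
finger_force: 44.4
```

drive_tool --pt "0 0 0 0" --pt "0 0 0 0" --pt "0 0 0 0" --pt "0 0 0 0" --claw 66

```text
clock: 7.3
tcp_pos: [0.4929, 0.2618, 0.0656]
ee_rot: [3.135, 0.198, -0.001]
wrist_force: [-0.3, 0.2, -0.1]
finger_gap: 0.0661
finger_force: 0.0
```

drive_tool --pt "0 0 -5 0" --pt "0 0 -20 0" --pt "0 0 -50 0" --pt "0 0 -90 0" --pt "0 0 -130 0" --pt "0 0 -160 0" --pt "0 0 -175 0" --pt "0 0 -180 0" --pt "0 0 -180 0"

```text
clock: 8.2
tcp_pos: [0.4931, 0.2616, 0.2456]
ee_rot: [3.135, 0.198, 0.0]
wrist_force: [-0.3, -0.1, 0.0]
finger_gap: 0.0659
finger_force: 0.0
```

```bash
cat >> h.py <<'E'
def look(r,lo,hi,save=None):
    "wrist depth: box of points in xy region r=(x0,x1,y0,y1) and height band, mm"
    from bench import robot
    i=robot.camera_info("wrist"); p,d=robot.camera("wrist")
    if save: cv2.imwrite(save,p[:,:,::-1])
    W=1000*world(d,i["camera_matrix"],i["cam_to_world"]).reshape(-1,3)
    q=W[(W[:,0]>r[0])&(W[:,0]<r[1])&(W[:,1]>r[2])&(W[:,1]<r[3])&(W[:,2]>lo)&(W[:,2]<hi)&(d.ravel()>0)]
    return (len(q),*box(q/1000),np.round(np.percentile(q[:,2],[5,50,95]),1)) if len(q)>9 else len(q)
E
python3 - <<'E'
from h import *
print(look((380,600,220,320),70,110)); go(517,-315,250,75.5)
E
```

```text
(10827, array([493.8, 261.6]), array([168.4,  54.1]), 7.3, array([77.1, 78.8, 98.6]))
shift [-48.4 574.9  -4.8] turn 3.62 tooly -82.8 tilt [-0.001 -0.001 -1.   ] q7 -2.15 t 8.2
```

The long rack stands upright in the tray, with its deck at 78 and caps at 98 mm. Next is the short rack.

drive_tool --pt "-1 12 0 0.1" --pt "-4 40 -2 0.3" --pt "-7 80 -5 0.5" --pt "-10 120 -5 0.8" --pt "-13 160 -5 1" --pt "-17 200 -5 1.3" --pt "-20 240 -5 1.5" --pt "-24 280 -5 1.8" --pt "-27 320 -5 2" --pt "-30 360 -5 2.3" --pt "-34 400 -5 2.5" --pt "-37 440 -5 2.8" --pt "-40 480 -5 3" --pt "-43 515 -5 3.3" --pt "-46 545 -5 3.5" --pt "-48 565 -5 3.6" --pt "-48 575 -5 3.6" --pt "-48 575 -5 3.6" --pt "-48 575 -5 3.6" --claw 85

```text
clock: 10.15
tcp_pos: [0.5181, -0.3132, 0.2506]
ee_rot: [-3.116, 0.39, 0.0]
wrist_force: [0.5, 1.4, -0.4]
finger_gap: 0.0852
finger_force: 0.0
```

```bash
python3 - <<'E'
from h import *
r=look((440,600,-390,-240),160,200); print(r); go(*r[1],154,r[3] if r[2][0]<r[2][1] else r[3]+90)
E
```

```text
(12054, array([ 518.6, -315.9]), array([ 54.3, 102.5]), 75.5, array([167.1, 169.1, 188.6]))
shift [ 1.1  2.8 96.9] turn 0.04 tooly -104.2 tilt [ 0.     0.001 -1.   ] q7 -1.41 t 10.2
```

drive_tool --pt "1 2.8 10 0" --pt "1 2.8 35 0" --pt "1 2.8 60 0" --pt "1 2.8 80 0" --pt "1 2.8 92 0" --pt "1 2.8 96 0" --pt "1 2.8 96 0"

```text
clock: 10.9
tcp_pos: [0.5181, -0.3174, 0.1547]
ee_rot: [-3.117, 0.393, 0.0]
wrist_force: [-0.1, -0.6, -0.0]
finger_gap: 0.0853
finger_force: 0.0
```

drive_tool --pt "0 0 0 0" --pt "0 0 0 0" --pt "0 0 0 0" --pt "0 0 0 0" --pt "0 0 0 0" --pt "0 0 0 0" --pt "0 0 0 0" --pt "0 0 0 0" --claw 45

```text
clock: 11.7
tcp_pos: [0.5186, -0.3178, 0.156]
ee_rot: [3.116, -0.393, 0.003]
wrist_force: [-1.0, 0.8, 5.7]
finger_gap: 0.0538
finger_force: 41.6
```

drive_tool --pt "0 0 -4 0" --pt "0 0 -12 0" --pt "0 0 -25 0" --pt "0 0 -45 0" --pt "0 0 -62 0" --pt "0 0 -70 0" --pt "0 0 -70 0"

```text
clock: 12.4
tcp_pos: [0.5185, -0.318, 0.2264]
ee_rot: [3.116, -0.393, 0.004]
wrist_force: [0.0, 0.3, -3.1]
finger_gap: 0.0535
finger_force: 42.6
```

```bash
python3 - <<'E'
from h import *
go(503,181,224,97.2)
E
```

```text
shift [-139.1 -479.5    1.7] turn -3.6 tooly -104.4 tilt [ 0.002 -0.001 -1.   ] q7 -1.41 t 12.4
```

drive_tool --pt "-3 -10 0 -0.1" --pt "-10 -35 0 -0.3" --pt "-20 -70 0 -0.5" --pt "-30 -105 0 -0.8" --pt "-41 -140 0 -1.1" --pt "-51 -175 0 -1.3" --pt "-61 -210 0 -1.6" --pt "-71 -245 0 -1.9" --pt "-81 -280 0 -2.1" --pt "-91 -315 0 -2.4" --pt "-101 -350 0 -2.6" --pt "-112 -385 0 -2.9" --pt "-122 -420 0 -3.2" --pt "-131 -450 0 -3.4" --pt "-137 -470 0 -3.6" --pt "-139 -479.5 0 -3.6" --pt "-139 -479.5 0 -3.6" --pt "-139 -479.5 0 -3.6"

```text
clock: 14.2
tcp_pos: [0.5028, 0.1798, 0.2244]
ee_rot: [3.135, 0.195, -0.001]
wrist_force: [0.8, 0.1, -2.0]
finger_gap: 0.0536
finger_force: 42.6
```

```bash
python3 - <<'E'
from h import *
go(503,181,68,97.2)
E
```

```text
shift [  0.5  -1.3 156.4] turn -0.02 tooly -82.9 tilt [-0.001 -0.001 -1.   ] q7 -1.98 t 14.2
```

drive_tool --pt "0 -1 10 0" --pt "0 -1 35 0" --pt "0 -1 65 0" --pt "0 -1 95 0" --pt "0 -1 120 0" --pt "0 -1 138 0" --pt "0 -1 146 0" --pt "0 -1 150 0" --pt "0 -1 152 0" --pt "0 -1 153 0" --pt "0 -1 154 0" --pt "0 -1 155 0" --pt "0 -1 155.5 0" --pt "0 -1 156 0" --pt "0 -1 156 0"

```text
clock: 15.7
tcp_pos: [0.5024, 0.1823, 0.0688]
ee_rot: [3.135, 0.198, 0.0]
wrist_force: [0.0, 0.1, -2.8]
finger_gap: 0.0537
finger_force: 42.6
```

drive_tool --pt "0 0 0.5 0" --pt "0 0 1 0" --pt "0 0 1.5 0" --pt "0 0 2 0" --pt "0 0 2.5 0" --pt "0 0 2.8 0" --pt "0 0 2.8 0"

```text
clock: 16.4
tcp_pos: [0.5023, 0.1823, 0.0662]
ee_rot: [3.135, 0.198, -0.0]
wrist_force: [-2.9, -1.1, 3.7]
finger_gap: 0.0533
finger_force: 43.0
```

drive_tool --pt "0 0 0.3 0" --pt "0 0 0.3 0" --pt "0 0 0.3 0" --pt "0 0 0.3 0" --claw 64

```text
clock: 16.8
tcp_pos: [0.5026, 0.1822, 0.0658]
ee_rot: [3.135, 0.197, 0.001]
wrist_force: [0.3, -0.1, 0.9]
finger_gap: 0.0641
finger_force: 0.6
```

drive_tool --pt "0 0 -5 0" --pt "0 0 -20 0" --pt "0 0 -50 0" --pt "0 0 -90 0" --pt "0 0 -130 0" --pt "0 0 -160 0" --pt "0 0 -175 0" --pt "0 0 -180 0" --pt "0 0 -180 0"

```text
clock: 17.7
tcp_pos: [0.5023, 0.1822, 0.2456]
ee_rot: [3.135, 0.198, 0.0]
wrist_force: [-0.1, 0.7, -0.2]
finger_gap: 0.0637
finger_force: 0.0
```

```bash
python3 - <<'E'
from h import *
print(look((380,600,150,215),70,110),look((380,600,225,300),70,110)); r=look((480,590,50,140),85,110,"pics/w3.png");print(r); print(look((480,590,50,140),85,110))
go(533.7,96.5,250,123.7)
E
```

```text
(6461, array([502., 184.]), array([101.7,  54.1]), 7.2, array([77.1, 78.9, 98.7])) (10921, array([494.2, 261.6]), array([168. ,  54.7]), 7.3, array([76.9, 78.8, 98.6]))
(1891, array([534.7,  98.6]), array([89.3, 14.4]), 33.5, array([89.2, 95.5, 96.9]))
(1880, array([534.9,  98.8]), array([88.8, 14.6]), 33.7, array([89.3, 95.5, 96.9]))
shift [20.9 88.9 -5.8] turn -4.41 tooly -82.8 tilt [-0.002 -0.    -1.   ] q7 -1.98 t 17.9
```

Both racks stand upright. Before taking the key, I'll hover over the cover to measure the screws.

drive_tool --pt "-3 12 -5 0" --pt "-7 42 -15 0" --pt "-13 80 -25 0" --pt "-19 120 -35 0" --pt "-25 160 -45 0" --pt "-31 200 -50 0" --pt "-37 240 -50 0" --pt "-43 280 -50 0" --pt "-49 320 -50 0" --pt "-55 355 -50 0" --pt "-60 380 -50 0" --pt "-65 395 -50 0" --pt "-65 398 -50 0" --pt "-65 398 -50 0" --claw 50

```text
clock: 19.3
tcp_pos: [0.4879, -0.2202, 0.2957]
ee_rot: [-3.135, -0.198, -0.0]
wrist_force: [0.6, 0.1, -0.1]
finger_gap: 0.05
finger_force: 0.0
```

```bash
python3 - <<'E'
from h import *
print("a",look((470,560,-165,-90),101,125,"pics/w4.png"));print("b",look((450,550,-350,-265),101,125))
print("a",look((470,560,-165,-90),103,125));print("b",look((450,550,-350,-265),103,125))
print("unit",look((350,660,-420,-20),80,125))
go(534.8,98.7,250,-56.3)
E
```

```text
a (392, array([ 516. , -126.1]), array([ 8.1, 40.6]), 46.0, array([104.8, 109. , 110.9]))
b (414, array([ 504.7, -305.3]), array([ 8.5, 40. ]), 59.5, array([103. , 108.9, 110.7]))
a (382, array([ 516. , -126.1]), array([ 8., 40.]), 46.0, array([105.4, 109.1, 110.8]))
b (387, array([ 504.7, -305.3]), array([ 8.4, 40. ]), 58.2, array([104.2, 109. , 110.8]))
unit (79202, array([ 510.9, -215.8]), array([338.3, 238.9]), 86.3, array([89. , 93.3, 95.3]))
shift [  86.8 -309.7   45.9] turn -4.4 tooly -82.7 tilt [ 0. -0. -1.] q7 -1.14 t 19.6
```

View pics/w4.png

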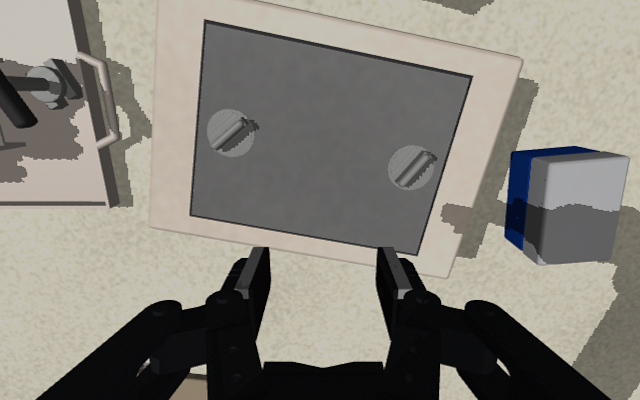

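The wrist view shows both bar heads, at (232,132) and (412,168). They measure (516.0,-126.1) with the bar at -44° and (504.7,-305.3) with the bar at -31°, matching unit centre ±90 mm. Next I fetch the key.

drive_tool --pt "3 -10 2 -0.2" --pt "11 -40 8 -0.6" --pt "22 -78 18 -1.1" --pt "33 -117 28 -1.7" --pt "44 -156 46 -2.3" --pt "55 -195 46 -2.8" --pt "66 -233 46 -3.4" --pt "76 -268 46 -4" --pt "82 -292 60 -4.4" --pt "87 -304 90 -4.4" --pt "87 -309.7 115 -4.4" --pt "87 -309.7 126 -4.4" --pt "87 -309.7 126 -4.4" --pt "87 -309.7 126 -4.4"

```text
clock: 20.95
tcp_pos: [0.5355, 0.0976, 0.1707]
ee_rot: [3.007, 0.909, 0.002]
wrist_force: [0.8, -0.4, 0.7]
finger_gap: 0.0498
finger_force: 0.0
```

```bash
python3 - <<'E'
from h import *
print(look((480,590,50,150),80,110)); go(534.8,98.7,84,-56.3)
E
```

```text
(2809, array([534.8,  98.5]), array([89.1, 14. ]), 33.5, array([92.4, 95.5, 96.8]))
shift [-0.4 -1.7 87.1] turn -0.02 tooly -56.4 tilt [ 0.002  0.    -1.   ] q7 -1.38 t 21.0
```

drive_tool --pt "-0.4 -1.5 10 0" --pt "-0.4 -1.5 35 0" --pt "-0.4 -1.5 60 0" --pt "-0.4 -1.5 78 0" --pt "-0.4 -1.5 85 0" --pt "-0.4 -1.5 87 0" --pt "-0.4 -1.5 87 0"

```text
clock: 21.7
tcp_pos: [0.5345, 0.0985, 0.0833]
ee_rot: [3.007, 0.908, 0.001]
wrist_force: [0.4, -0.2, 0.4]
finger_gap: 0.05
finger_force: 0.0
```

drive_tool --pt "0 0 0 0" --pt "0 0 0 0" --pt "0 0 0 0" --pt "0 0 0 0" --pt "0 0 0 0" --pt "0 0 0 0" --pt "0 0 0 0" --pt "0 0 0 0" --pt "0 0 0 0" --claw 5 --squeeze 90

```text
clock: 22.6
tcp_pos: [0.5348, 0.0985, 0.0836]
ee_rot: [3.007, 0.908, 0.002]
wrist_force: [0.5, -1.4, 5.6]
finger_gap: 0.0126
finger_force: 88.6
```

drive_tool --pt "0 0 -2 0" --pt "0 0 -8 0" --pt "0 0 -20 0" --pt "0 0 -45 0" --pt "0 0 -75 0" --pt "0 0 -95 0" --pt "0 0 -100 0" --pt "0 0 -100 0"

```text
clock: 23.4
tcp_pos: [0.5344, 0.0985, 0.1834]
ee_rot: [3.007, 0.908, 0.002]
wrist_force: [-0.1, 0.3, -3.0]
finger_gap: 0.013
finger_force: 87.9
```

```bash
python3 - <<'E'
from h import *
from bench import robot
s=robot.observe();p=1000*s["tcp_pos"]
print(look((p[0]-60,p[0]+60,p[1]-60,p[1]+60),p[2]-2,p[2]+25))
print(look((p[0]-60,p[0]+60,p[1]-60,p[1]+60),p[2]-90,p[2]-52,"pics/w5.png"))
go(516,-126.1,p[2],46)
E
```

```text
(8970, array([537.5, 101.1]), array([72.9, 51.9]), 65.3, array([186.6, 195.4, 205.3]))
(1482, array([535.2,  99.4]), array([40.5, 38. ]), 33.5, array([110.3, 125.5, 131.1]))
shift [-138.8  177.1   -1.6] turn 12.93 tooly -56.4 tilt [-0.001 -0.    -1.   ] q7 -1.38 t 23.5
```

View pics/w5.png

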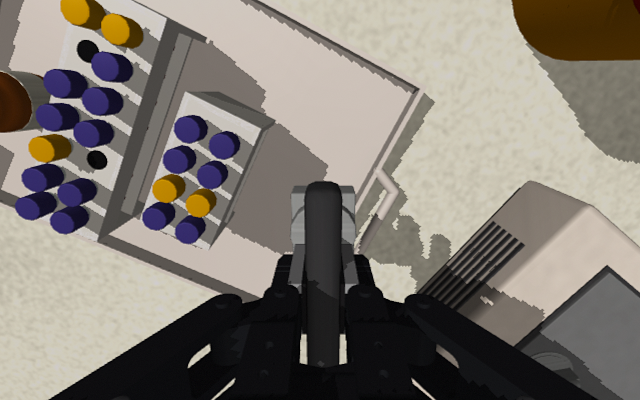

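The key is held straight, with the foot visible at (323,220) aligned with the bar. I'll raise it, travel and turn ccw 102° to align the slot with the first screw.

drive_tool --pt "0 0 -10 -0.3" --pt "-2 2 -25 -1.1" --pt "-8 10 -32 -2.2" --pt "-18 23 -32 -3.4" --pt "-28 36 -32 -4.6" --pt "-38 49 -32 -5.8" --pt "-48 62 -32 -7" --pt "-58 75 -32 -8.2" --pt "-68 88 -32 -9.4" --pt "-78 101 -32 -10.6" --pt "-88 114 -32 -11.8" --pt "-98 127 -32 -13" --pt "-108 140 -32 -14.2" --pt "-118 153 -32 -15.4" --pt "-128 165 -32 -16.4" --pt "-136 173 -32 -17.07" --pt "-138.8 177.1 -32 -17.07" --pt "-138.8 177.1 -32 -17.07" --pt "-138.8 177.1 -32 -17.07"

```text
clock: 25.4
tcp_pos: [0.5165, -0.1251, 0.2143]
ee_rot: [-1.177, -2.912, -0.001]
wrist_force: [0.4, 0.7, -1.9]
finger_gap: 0.0129
finger_force: 87.8
```

```bash
python3 - <<'E'
from h import *
from bench import robot
s=robot.observe();p=1000*s["tcp_pos"]
print("foot",look((p[0]-60,p[0]+60,p[1]-60,p[1]+60),p[2]-82,p[2]-52))
print("scr",look((470,560,-165,-90),101,115))
go(516,-126.1,176,46); print(s["tcp_pos"])
E
```

```text
foot (1022, array([ 515.6, -124.1]), array([38.1, 40.7]), 45.9, array([140.5, 152.9, 162.1]))
scr (60, array([ 502.3, -113.5]), array([7.3, 2.6]), 46.7, array([101.6, 106.2, 109. ]))
shift [-0.4 -1.3 38.5] turn 0.01 tooly 46.0 tilt [-0.  0. -1.] q7 0.85 t 25.5
[ 0.5165327  -0.12506166  0.2142808 ]
```

Foot and screw agree within about 1 mm, so I'll lower the key.

drive_tool --pt "-0.4 -1.2 6 0" --pt "-0.4 -1.2 14 0" --pt "-0.4 -1.2 18 0" --pt "-0.4 -1.2 21 0" --pt "-0.4 -1.2 24 0" --pt "-0.4 -1.2 27 0" --pt "-0.4 -1.2 30 0" --pt "-0.4 -1.2 33 0" --pt "-0.4 -1.2 36 0" --pt "-0.4 -1.2 38.5 0" --pt "-0.4 -1.2 38.5 0"

```text
clock: 26.6
tcp_pos: [0.5159, -0.127, 0.1758]
ee_rot: [-1.176, -2.913, 0.0]
wrist_force: [-0.7, 0.1, -2.1]
finger_gap: 0.0129
finger_force: 87.8
```

The slot is over the head with no contact force. I'll turn clockwise about 50°.

drive_tool --pt "0 0 1 0.5" --pt "0 0 1 1.3" --pt "0 0 1 2.1" --pt "0 0 1 2.9" --pt "0 0 1 3.7" --pt "0 0 1 4.5" --pt "0 0 1 5.3" --pt "0 0 1 6.1" --pt "0 0 1 6.9" --pt "0 0 1 7.5" --pt "0 0 1 8.0" --pt "0 0 1 8.3" --pt "0 0 1 8.6" --pt "0 0 1 8.6"

```text
clock: 28.0
tcp_pos: [0.516, -0.1269, 0.1752]
ee_rot: [-2.327, -2.111, 0.0]
wrist_force: [-0.3, 1.4, -2.6]
finger_gap: 0.0131
finger_force: 87.8
```

```bash
python3 - <<'E'
from h import *
from bench import robot
s=robot.observe();print(s["wrist_torque"],s["wrist_force"]);p=1000*s["tcp_pos"]
print("foot",look((p[0]-60,p[0]+60,p[1]-60,p[1]+60),p[2]-75,p[2]-52)); go(516,-126.1,176,-3.7)
E
```

```text
[0.07983728 0.14822019 0.03458728] [-0.33456018  1.39837831 -2.62884654]
foot (1010, array([ 516.2, -125.1]), array([40.3, 38.1]), 84.7, array([103.9, 113.8, 123.1]))
shift [ 0.7 -0.  -0.8] turn -0.3 tooly -5.5 tilt [-0.  0. -1.] q7 -0.05 t 28.1
```

The slot has about 8.7° of play, so the bar lags the key. I'll keep turning until the stop is felt.

drive_tool --pt "0 0 0 0.4" --pt "0 0 0 0.8" --pt "0 0 0 1.1" --pt "0 0 0 1.4" --pt "0 0 0 1.4"

```text
clock: 28.55
tcp_pos: [0.516, -0.1268, 0.1752]
ee_rot: [-2.474, -1.936, 0.0]
wrist_force: [-0.9, 1.2, -1.6]
finger_gap: 0.0124
finger_force: 87.9
```

```bash
python3 - <<'E'
from h import *
from bench import robot
s=robot.observe();print(s["wrist_torque"],s["wrist_force"]);go(516,-126.1,176,-3.7)
E
```

```text
[0.1587     0.20408187 0.21550245] [-0.94532444  1.22124773 -1.57650553]
shift [ 0.7 -0.2 -0.8] turn -1.7 tooly -13.9 tilt [-0. -0. -1.] q7 -0.19 t 28.6
```

drive_tool --pt "0 0 0 0.3" --pt "0 0 0 0.6" --pt "0 0 0 0.8" --pt "0 0 0 0.8"

```text
clock: 28.95
tcp_pos: [0.516, -0.1268, 0.1752]
ee_rot: [2.552, 1.832, -0.0]
wrist_force: [-1.8, 0.6, -1.2]
finger_gap: 0.013
finger_force: 90.9
```

```bash
python3 - <<'E'
from h import *
from bench import robot
s=robot.observe();print(s["wrist_torque"],s["wrist_force"]);go(516,-126.1,176,-3.7)
p=1000*s["tcp_pos"];print("foot",look((p[0]-60,p[0]+60,p[1]-60,p[1]+60),p[2]-75,p[2]-52))
E
```

```text
[0.06670544 0.30973981 1.43398399] [-1.84446237  0.5502527  -1.23331889]
shift [ 0.6 -0.2 -0.8] turn -2.49 tooly -18.6 tilt [-0. -0. -1.] q7 -0.27 t 28.9
foot (983, array([ 516.3, -125.3]), array([40.8, 38.1]), 73.2, array([104.4, 113.9, 123.1]))
```

Torque is 1.4 N m at the hard stop. I'll back off to free the slot, lift and check.

drive_tool --pt "0 0 0 -0.8" --pt "0 0 0 -1.6" --pt "0 0 0 -1.6" --pt "0 0 -4 -1.6" --pt "0 0 -12 -1.6" --pt "0 0 -24 -1.6" --pt "0 0 -36 -1.6" --pt "0 0 -42 -1.6" --pt "0 0 -42 -1.6" --pt "0 0 -42 -1.6"

```text
clock: 30.0
tcp_pos: [0.5159, -0.127, 0.2172]
ee_rot: [2.392, 2.036, -0.0]
wrist_force: [0.4, -0.2, -3.3]
finger_gap: 0.0126
finger_force: 88.2
```

```bash
python3 - <<'E'
from h import *
from bench import robot
s=robot.observe();p=1000*s["tcp_pos"]; print(s["wrist_torque"],s["wrist_force"])
print("foot",look((p[0]-60,p[0]+60,p[1]-60,p[1]+60),p[2]-75,p[2]-52))
print("scr",look((470,560,-165,-90),101,115))
go(504.7,-305.3,p[2],58.8)
E
```

```text
[ 0.02281033  0.00236884 -0.01285648] [ 0.41662274 -0.17515593 -3.27075174]
foot (1010, array([ 516.2, -125.4]), array([40.9, 38. ]), 80.9, array([146.6, 155.8, 165. ]))
scr (82, array([ 517.4, -108.2]), array([4.4, 8.4]), 75.6, array([103.4, 107.5, 109.6]))
shift [-177.8   17.5   -0.5] turn -11.33 tooly -9.2 tilt [-0.001  0.    -1.   ] q7 -0.09 t 30.1
```

Screw 1 is now along the unit's y, as far as its visible end shows. Next is the second screw.

drive_tool --pt "-5 0 0 -0.4" --pt "-18 2 0 -1.3" --pt "-34 3 0 -2.3" --pt "-50 5 0 -3.3" --pt "-66 6 0 -4.3" --pt "-82 8 0 -5.3" --pt "-98 10 0 -6.3" --pt "-114 11 0 -7.3" --pt "-130 13 0 -8.3" --pt "-146 14 0 -9.3" --pt "-160 16 0 -10.3" --pt "-172 17 0 -11" --pt "-177.8 17.5 0 -11.33" --pt "-177.8 17.5 0 -11.33" --pt "-177.8 17.5 0 -11.33"

```text
clock: 31.6
tcp_pos: [0.5049, -0.3049, 0.2168]
ee_rot: [-0.846, -3.025, -0.001]
wrist_force: [0.1, -0.6, -2.6]
finger_gap: 0.0131
finger_force: 88.2
```

```bash
python3 - <<'E'
from h import *
from bench import robot
s=robot.observe();p=1000*s["tcp_pos"]
print("foot",look((p[0]-60,p[0]+60,p[1]-60,p[1]+60),p[2]-75,p[2]-52))
print("scr",look((450,550,-350,-265),101,115),p)
go(504.7,-305.3,175.3,58.8)
E
```

```text
foot (1005, array([ 503.6, -304. ]), array([38. , 40.2]), 58.9, array([145.8, 155.5, 164.6]))
scr (71, array([ 489. , -296.1]), array([7.3, 3.3]), 58.7, array([101.5, 107. , 109.7])) [ 504.91099442 -304.87535089  216.78179909]
shift [-0.  -0.8 41.8] turn 0.0 tooly 58.8 tilt [-0.  0. -1.] q7 1.36 t 31.7
```

drive_tool --pt "0 -0.7 6 0" --pt "0 -0.7 14 0" --pt "0 -0.7 20 0" --pt "0 -0.7 23 0" --pt "0 -0.7 26 0" --pt "0 -0.7 29 0" --pt "0 -0.7 32 0" --pt "0 -0.7 35 0" --pt "0 -0.7 38 0" --pt "0 -0.7 41.5 0" --pt "0 -0.7 41.5 0"

```text
clock: 32.8
tcp_pos: [0.5044, -0.3058, 0.1752]
ee_rot: [-0.844, -3.025, -0.0]
wrist_force: [-0.4, -0.3, -2.5]
finger_gap: 0.0127
finger_force: 88.2
```

It's seated cleanly. I'll turn clockwise to just short of the stop, then press.

drive_tool --pt "0 0 0 0.5" --pt "0 0 0 1.3" --pt "0 0 0 2.2" --pt "0 0 0 3.1" --pt "0 0 0 4" --pt "0 0 0 4.9" --pt "0 0 0 5.8" --pt "0 0 0 6.7" --pt "0 0 0 7.6" --pt "0 0 0 8.5" --pt "0 0 0 9.4" --pt "0 0 0 10.2" --pt "0 0 0 10.9" --pt "0 0 0 11.4" --pt "0 0 0 11.8" --pt "0 0 0 12.1" --pt "0 0 0 12.4" --pt "0 0 0 12.6" --pt "0 0 0 12.6"

```text
clock: 34.7
tcp_pos: [0.5045, -0.306, 0.1758]
ee_rot: [2.521, 1.874, -0.001]
wrist_force: [-1.7, -0.6, -1.2]
finger_gap: 0.0128
finger_force: 88.8
```

```bash
python3 - <<'E'
from h import *
from bench import robot
s=robot.observe();print(s["wrist_torque"],s["wrist_force"]);go(504.7,-305.3,175.3,-3.7)
E
```

```text
[-0.30463969  0.34310036  0.94820328] [-1.65728828 -0.62448099 -1.17845845]
shift [ 0.7 -0.   0.5] turn -2.18 tooly -16.8 tilt [-0.    -0.001 -1.   ] q7 0.08 t 34.7
```

Torque is 0.95 N m, so it's at the stop. I'll press slightly more, back off and lift.

drive_tool --pt "0 0 0 0.3" --pt "0 0 0 0.3" --pt "0 0 0 -0.5" --pt "0 0 0 -1.3" --pt "0 0 0 -1.3" --pt "0 0 -4 -1.3" --pt "0 0 -12 -1.3" --pt "0 0 -24 -1.3" --pt "0 0 -36 -1.3" --pt "0 0 -42 -1.3" --pt "0 0 -42 -1.3"

```text
clock: 35.8
tcp_pos: [0.5052, -0.3062, 0.2193]
ee_rot: [2.387, 2.039, 0.001]
wrist_force: [-0.2, 0.0, -2.4]
finger_gap: 0.0126
finger_force: 88.2
```

```bash
python3 - <<'E'
from h import *
from bench import robot
s=robot.observe();p=1000*s["tcp_pos"]
print("foot",look((p[0]-60,p[0]+60,p[1]-60,p[1]+60),p[2]-75,p[2]-52))
print("scr",look((450,550,-350,-265),101,115))
go(534.8,98.7,p[2],-56.3)
E
```

```text
foot (1019, array([ 505.6, -304.7]), array([40.8, 38. ]), 81.1, array([148.2, 157.9, 167.2]))
scr (80, array([ 505.7, -287.6]), array([4.1, 8.1]), 82.3, array([102.8, 107.2, 109.8]))
shift [404.4 -33.4  -1.7] turn 7.88 tooly -9.0 tilt [ 0. -0. -1.] q7 0.22 t 35.9
```

Screw 2's visible end also lies along the unit's y. Now the key goes back.

drive_tool --pt "10 -1 0 0.2" --pt "35 -3 0 0.7" --pt "65 -5 0 1.3" --pt "95 -8 0 1.9" --pt "125 -10 0 2.5" --pt "155 -13 0 3.1" --pt "185 -15 0 3.7" --pt "215 -18 0 4.3" --pt "245 -20 0 4.9" --pt "275 -23 0 5.5" --pt "305 -25 0 6.1" --pt "335 -28 0 6.7" --pt "362 -30 0 7.2" --pt "385 -32 0 7.6" --pt "399 -33 0 7.88" --pt "404.4 -33.4 0 7.88" --pt "404.4 -33.4 0 7.88" --pt "404.4 -33.4 0 7.88"

```text
clock: 37.7
tcp_pos: [0.5348, 0.0976, 0.2174]
ee_rot: [3.006, 0.911, -0.001]
wrist_force: [0.7, -0.4, -2.0]
finger_gap: 0.0125
finger_force: 88.2
```

```bash
python3 - <<'E'
from h import *
go(534.8,98.7,84,-56.3)
E
```

```text
shift [  0.7  -0.9 133.4] turn 0.0 tooly -56.3 tilt [-0.    -0.001 -1.   ] q7 -1.35 t 37.7
```

drive_tool --pt "0.5 -1 10 0" --pt "0.5 -1 35 0" --pt "0.5 -1 65 0" --pt "0.5 -1 92 0" --pt "0.5 -1 112 0" --pt "0.5 -1 122 0" --pt "0.5 -1 126 0" --pt "0.5 -1 129 0" --pt "0.5 -1 131 0" --pt "0.5 -1 132 0" --pt "0.5 -1 133 0" --pt "0.5 -1 133.5 0" --pt "0.5 -1 133.5 0"

```text
clock: 39.0
tcp_pos: [0.5347, 0.0999, 0.0844]
ee_rot: [3.006, 0.911, 0.0]
wrist_force: [0.1, 0.7, -1.9]
finger_gap: 0.0128
finger_force: 88.1
```

drive_tool --pt "0 0 0.3 0" --pt "0 0 0.6 0" --pt "0 0 0.9 0" --pt "0 0 1.2 0" --pt "0 0 1.2 0"

```text
clock: 39.5
tcp_pos: [0.5348, 0.0999, 0.0836]
ee_rot: [3.006, 0.911, 0.001]
wrist_force: [-2.9, -1.4, 5.5]
finger_gap: 0.0125
finger_force: 89.4
```

Touched down. I'll release and retreat to a view over the unit.

drive_tool --pt "0 0 0 0" --pt "0 0 0 0" --pt "0 0 0 0" --pt "0 0 0 0" --pt "0 0 0 0" --claw 40

```text
clock: 40.0
tcp_pos: [0.5347, 0.0999, 0.083]
ee_rot: [3.006, 0.912, 0.0]
wrist_force: [-0.0, 0.3, -0.6]
finger_gap: 0.0402
finger_force: 0.0
```

drive_tool --pt "0 0 -5 0" --pt "0 0 -20 0" --pt "0 0 -50 0" --pt "0 0 -90 0" --pt "0 0 -130 0" --pt "0 0 -165 0" --pt "0 0 -185 0" --pt "0 0 -190 0" --pt "0 0 -190 0"

```text
clock: 40.9
tcp_pos: [0.5348, 0.1, 0.274]
ee_rot: [3.006, 0.912, 0.003]
wrist_force: [0.1, 0.2, -0.6]
finger_gap: 0.04
finger_force: 0.0
```

```bash
python3 - <<'E'
from h import *
print(look((480,590,50,150),80,110)); go(470,-217,300,-82.7)
E
```

```text
(1331, array([535.3,  99.9]), array([88.6, 13.4]), 33.5, array([92.9, 95.6, 96.9]))
shift [-229.5  227.7  -27.2] turn 4.41 tooly -56.3 tilt [-0. -0. -1.] q7 -1.33 t 41.0
```

drive_tool --pt "-10 10 -8 0.2" --pt "-30 30 -20 0.7" --pt "-55 55 -27 1.2" --pt "-82 82 -27 1.7" --pt "-109 108 -27 2.2" --pt "-136 135 -27 2.7" --pt "-163 162 -27 3.2" --pt "-190 188 -27 3.7" --pt "-212 210 -27 4.1" --pt "-225 223 -27 4.4" --pt "-229.5 227.7 -27 4.41" --pt "-229.5 227.7 -27 4.41" --pt "-229.5 227.7 -27 4.41"

```text
clock: 42.25
tcp_pos: [0.4707, -0.2153, 0.3]
ee_rot: [-3.134, -0.203, -0.0]
wrist_force: [0.1, 1.2, 0.1]
finger_gap: 0.04
finger_force: 0.0
```

```bash
python3 - <<'E'
from h import *
from bench import robot
print("a",look((470,560,-165,-90),102,125,"pics/w6.png"));print("b",look((450,550,-350,-265),102,125))
print("unit",look((350,660,-420,-20),80,125))
p,d=robot.camera("top"); cv2.imwrite("pics/t6.png",cv2.convertScaleAbs(cv2.resize(p[120:270,200:460,::-1],None,fx=3,fy=3,interpolation=cv2.INTER_CUBIC),alpha=1.6))
E
```

```text
a (401, array([ 516.2, -126.1]), array([40.1,  8. ]), 86.2, array([105.1, 109.1, 110.8]))
b (367, array([ 504.6, -305.6]), array([40.3,  8. ]), 86.2, array([105.3, 109.1, 110.9]))
unit (78616, array([ 511.1, -216. ]), array([337.7, 238.9]), 86.3, array([89. , 93.4, 95.3]))
```

View pics/w6.png

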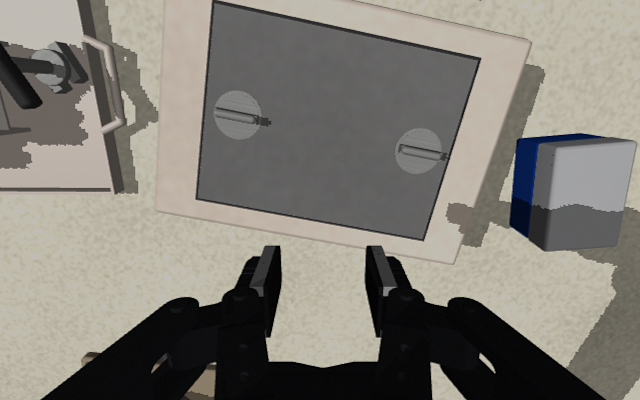

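View pics/t6.png

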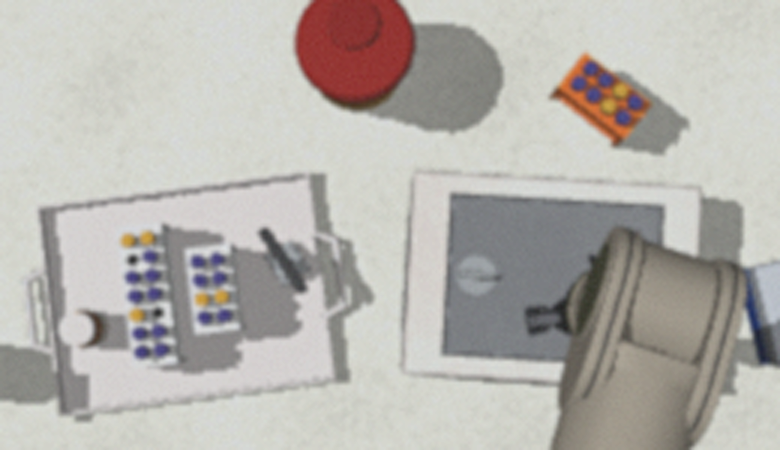

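Both bars, at (238,117) and (420,152) in the wrist view, lie at 86.2° against the unit's y axis at 86.3°, so they are tight. In the top view both racks, the key and the jar stand in the tray, and the robot is clear of everything.

```bash
python3 -c "
from bench import robot
print(robot.hand_in())"
```

```text
the job is handed in; nothing more can be done
None
```

The job is handed in at about 42 s: both racks stand upright in the tray, both screws are turned clockwise to their stops (bars at 86.2° against the unit's y axis at 86.3°), and the key is upright in the tray again.

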